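# Lock the die holder into the embossing press

## Task

Get the embossing press ready for the next cards: bring the red-handled die holder under the press's ring, push it up so that its two lugs pass through the ring's notches (handle at the white mark), and turn it until the handle stands at the red mark and the lugs drop into their seats. Leave it hanging locked there, and leave the green-handled holder where it lies.

Things in the scene. Friction and masses are not known exactly. Their poses are not given: they have to be found in the camera images.
- red_holder_centre (a point): Red-handled die holder, loose, head down. Point on its head's axis at handle height; z up, handle along -x. From this point: underside 24 mm below, flat shoulder 12 above; head 72 across. Collar 40 across rises from the shoulder; at its top a lug bar 88 tip to tip along x, 14 wide, 33 to 41 above the point. About 0.2 kg, centre of mass about 20 mm out along the handle.
- red_holder_grip (a point): Where to hold the red holder: middle of the part of the square red grip (22 x 22 mm, level, 71 to 171 mm out from the head's axis) lying 115 mm out, at the height of red_holder_centre, same axes. Jaws close along y, from above, firmly (40 N or more).
- ring (a point): Centre of the underside of the press's steel ring, 135 mm up; hole 60 mm, ring 100 (marks and bands to 135). z up; -x to the open front and the red mark, +x to the column. Two notches pass the lugs from below when the handle is at the white mark: holder yaw 65 deg counter-clockwise (from above) of the ring's, within 10 deg, 7 mm. Locked: holder x along ring x, centre 25 mm below this point.
- press: Blue fixed press, origin on the table under the ring, axes as the ring. Base 12 mm high (pad 14), 55 mm to the front, 62 to each side; ram and column 250 high, lever 285. Raise the holder till its shoulder meets the ring (centre 12 mm under point ring) or up to 7 mm short, turn it 65 deg clockwise at that height (a stop about 10 deg on), lower: lugs drop 5 mm behind ridges.
- green_holder_centre (a point): A second die holder of the same shape and size with a green handle, loose on the table beside the red one, left or right of it; point and axes as for the red one. To be left alone.

How it is judged:
On the way:
1. the red-handled holder's lugs have been raised through the ring's notches (horizontal distance between red_holder_centre and ring below 0.015 m and z of red_holder_centre in the frame of ring above -0.022 m), for 0.2 s.
At the end, for the whole second after the job is handed in: The red-handled holder hangs at rest in the ring, let go: centre within 15 mm of the ring's axis and 21.5 to 30 mm below the ring's underside (lugs dropped into their seats), handle within 15 deg of the locked attitude, tilted less than 8 deg (horizontal distance between red_holder_centre and ring below 0.015 m and z of red_holder_centre in the frame of ring between -0.03 and -0.0215 m and angle between the x axis of red_holder_centre and the x axis of ring, either way round below 0.26 rad and angle between red_holder_centre's own z axis and vertical below 0.14 rad and linear speed of red_holder below 0.02 m/s); the robot touches nothing.
It fails at once if the green-handled holder is moved more than 30 mm (distance of green_holder_centre from where it was at the start of the episode above 0.03 m).
It also fails if it takes over 48 s, if anything falls off the work surface, if the arm or the gripper's body presses on something with over 40 N, if the wrist force passes 120 N, or if a joint passes its speed limit or range.

## Robot

A 6-joint arm with a two-finger parallel gripper is mounted at the origin on a cart in front of the work surface, level with it; the furniture and walls round the work are solid. World frame = base frame: x ahead of the robot, y to its left, z up, the work surface at z = 0. Lengths are in m, angles in rad, forces in N, time in s.
With the tool pointing down it reaches from about 0.425 to 0.95 m from the base axis. Payload 3.5 kg.
Tool frame: the origin (TCP) lies at the very end of the fingers, on their centre line; the grasp point (between the pads) lies ctrl.tcp_to_grasp behind it (ctrl.tcp_to_grasp is the distance from the TCP to the grasp point, in m); z points along the fingers, y is the line along which they close (so a half turn about z gives the same grasp; the last joint's range is limited). The gripper opens to 85 mm and grips with 20 to 120 N. Pads are 22 mm wide; open, the fingers measure 114 mm over their backs; the gripper's body (76 mm by 85 mm) begins 54 mm behind the grasp point. The pads swing forward as they close: fully open they stand 13 mm farther back than shut.
Start: joints at [0.987, 0.286, 1.577, -0, 1.279, -0.15], TCP at [0.284, 0.612, 0.231] pointing down, gripper open.
Joint ranges: [-2.77, 2.77], [-0.9, 2.22], [0.21, 2.48], [-1.53, 4.67], [0.24, 2.81], [-2.84, 2.84]. Speed limits (rad/s): [2.79, 2.79, 3.14, 3.14, 3.14, 3.14].

## Interface

Orientations are given as a unit quaternion [x, y, z, w].
In Python, from plant import ctrl gives the robot as it stands.
- The arm moves only by the shell command python3 -m inch 'ROWS' [FORCE]. ROWS is JSON, a list of rows, each an object with "slide": the shift along the tool's x, y, z in cm, a list of three; "turn": the turn about the tool's z in rad; "grip": the finger opening in cm, from 0 to 8.54. A call has 1 to 20 rows; each row is the pose to reach, as a shift and turn from the pose commanded when the call began, along the tool's axes at that moment; what a row does not reach only later rows make up. A row lasts 1/10 s, in which the tool goes at most 50 mm and 8.59 degrees, less where a joint would pass 70% of its speed; a pose out of reach is approached as far as the arm can. A call with a gripper value outside its range is refused whole. The fingers move at their own pace and stop on an object; FORCE is the grip in N (left out, the last holds). Time passes only in rows, so rows that repeat a pose let the fingers close. It gives the time, the measured TCP pose, the force, the opening and the grip force at its end, in the units of the state.
- ctrl.get_state(): the state, without advancing time (a new reading comes with each control period).
- ctrl.read_camera(name): name is "scene" or "top" or "wrist"; returns (picture, depth): 400x640x3 uint8, red, green, blue; 400x640 float32, m along the optical axis (not along the pixel's ray), 0 where there is no reading.
- ctrl.camera_info(name): a dict with "K" (3x3 intrinsics, pixels), "D" ([k1, k2, p1, p2, k3] as OpenCV has them; the pictures are not rectified), "camera_from_world" (4x4, takes a point from world to camera coordinates); the wrist camera has in their place "T_tool_cam" (4x4, takes a point from camera to tool coordinates, whose origin is the TCP and whose axes are the flange's). Camera axes: x right, y down, z forward; pixel columns grow to the right and rows downward; lengths in m; the calibration is good to about 2 mm. A picture is of the moment at which its call begins: read the wrist's pose just before it. camera_info takes no time and is no camera call.
- ctrl.sign_off(): hands the job in; it is judged then, once.
The state is a dict: "time": time; "qpos": joint angles; "dq": joint speeds; "joint_efforts": joint torques, N m; "eef_pos": TCP position; "tcp_rot": TCP orientation; "contact_force": force on the tool from outside, world axes, zero at the start; "wrist_torque": the same for the moment, N m; "opening": opening from 0.0 (shut) to 1.0 (fully open); "finger_force": force on a finger pad.
Only numpy, scipy, OpenCV 4.12 (cv2) and the standard library are available. Lean on these libraries where they do the work, as an engineer would, in place of code of your own. Each camera call takes 0.05 s, during which the arm holds its last target. There are 200 camera calls.

## Working session

There is one attempt and no reset: what is moved stays moved. The work goes in short steps, Python scripts to look and compute and a shell command to move; the robot and the scene stay as the last step left them, time stands still between calls to the robot, and variables do not carry over. Pictures are saved under pics/ and viewed, at most 10 in all, crops included, and the job is handed in when it is done.

```bash
ls; mkdir -p pics
cat > h.py <<'E'
import numpy as np, cv2
from plant import ctrl
from scipy.spatial.transform import Rotation as R
E
python3 - <<'E'
from h import *
for n in ("scene","top"):
    im,d=ctrl.read_camera(n); cv2.imwrite(f"pics/{n}0.png",im[:,:,::-1]); np.savez(f"{n}0.npz",im=im,d=d)
    i=ctrl.camera_info(n); print(n,np.round(i["K"],1).tolist(),i["D"],np.round(np.linalg.inv(i["camera_from_world"]),3).tolist())
s=ctrl.get_state(); print(s, ctrl.tcp_to_grasp)
print(np.round(ctrl.camera_info("wrist")["T_tool_cam"],3).tolist())
E
```

```text
pics
scene [[472.5, 0.0, 319.3], [0.0, 472.5, 196.8], [0.0, 0.0, 1.0]] [-0.07731696  0.          0.          0.          0.        ] [[0.886, -0.371, 0.278, 0.218], [-0.463, -0.69, 0.556, -0.659], [-0.014, -0.621, -0.783, 0.963], [0.0, 0.0, 0.0, 1.0]]
top [[505.1, 0.0, 325.0], [0.0, 505.1, 197.1], [0.0, 0.0, 1.0]] [-0.04416873  0.          0.          0.          0.        ] [[0.003, -0.994, 0.106, 0.435], [-1.0, -0.002, 0.012, -0.043], [-0.012, -0.106, -0.994, 1.174], [0.0, 0.0, 0.0, 1.0]]
{'time': 0.1, 'qpos': array([ 9.86984060e-01,  2.87163113e-01,  1.57803613e+00,  8.25354779e-06,
        1.27861463e+00, -1.49979597e-01]), 'dq': array([-2.93781839e-04,  2.86373541e-04, -3.50723902e-03,  7.27919048e-04,
        5.14649947e-05, -1.02365936e-03]), 'joint_efforts': array([ 5.69580770e-04, -4.07294941e+01, -2.93701226e+01, -1.21079497e-04,
        3.41820909e-03, -1.20212610e-05]), 'eef_pos': array([0.28336185, 0.61198202, 0.23002515]), 'tcp_rot': array([ 2.15220282e-01,  9.76564896e-01, -1.03527271e-03, -4.02083807e-04]), 'contact_force': array([ 0.42686542, -0.36302939,  0.62963455]), 'wrist_torque': array([-0.01110417,  0.03584441, -0.00575995]), 'finger_force': 0.0, 'opening': 0.9977149606081817} 0.0187
[[0.001, -0.953, -0.304, 0.078], [1.0, 0.001, 0.001, -0.001], [-0.001, -0.304, 0.953, -0.142], [0.0, 0.0, 0.0, 1.0]]
```

View pics/scene0.png

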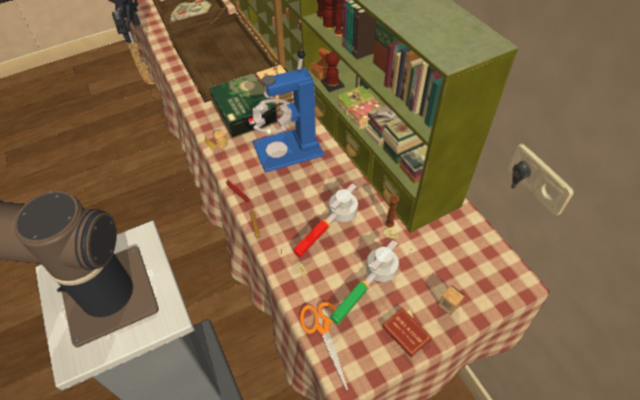

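View pics/top0.png

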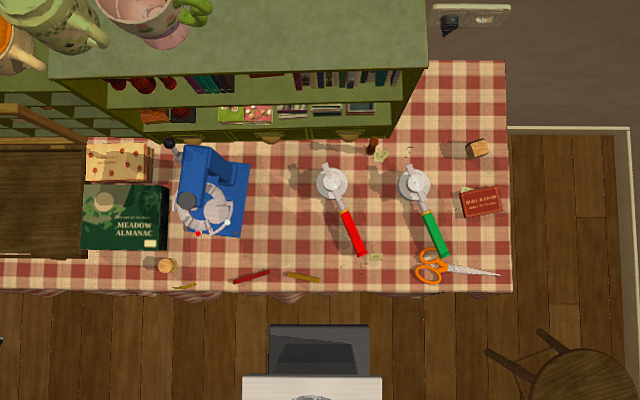

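The scene view shows the red grip at (311,238) with its head at (343,203), the green holder at (350,300), and the press at (280,120). The top view shows the red grip at (353,235) and its head at (332,183). It also shows the ring near (203,212), with its red mark at (198,234) and white mark at (228,222).

```bash
cat >> h.py <<'E'
def T_wc(name,s=None):
    i=ctrl.camera_info(name)
    if name!="wrist": return np.linalg.inv(i["camera_from_world"])
    T=np.eye(4); T[:3,:3]=R.from_quat(s["tcp_rot"]).as_matrix(); T[:3,3]=s["eef_pos"]
    return T@i["T_tool_cam"]
def rays(name,px,T):
    i=ctrl.camera_info(name)
    p=cv2.undistortPoints(np.float64(px).reshape(-1,1,2),np.array(i["K"]),np.array(i["D"])).reshape(-1,2)
    return np.c_[p,np.ones(len(p))]@T[:3,:3].T, T[:3,3]   # scaled by depth along axis
def cloud(name,d,T):
    v,u=np.mgrid[:400,:640]; r,o=rays(name,np.c_[u.ravel(),v.ravel()],T)
    return (o+r*d.reshape(-1,1)).reshape(400,640,3)
def plane(name,px,T,z):
    r,o=rays(name,px,T); return o+r*((z-o[2])/r[:,2:])
def tri(r1,o1,r2,o2):
    A=np.c_[r1,-r2]; t=np.linalg.lstsq(A,o2-o1,rcond=None)[0]
    a,b=o1+t[0]*r1,o2+t[1]*r2; return (a+b)/2,np.linalg.norm(a-b)
def mask(im,c):
    h,s,v=cv2.split(cv2.cvtColor(im,cv2.COLOR_RGB2HSV))
    return {"red":((h<6)|(h>174))&(s>190)&(v>120),"green":(h>50)&(h<75)&(s>140)&(v>70),
      "blue":(h>100)&(h<125)&(s>150)&(v>60),"white":(s<50)&(v>120)}[c]
def blobs(m,amin=8):
    n,l,st,c=cv2.connectedComponentsWithStats(m.astype(np.uint8))
    return [(st[k,4],c[k],l==k) for k in np.argsort(-st[:,4]) if k and st[k,4]>=amin]
E
python3 - <<'E'
from h import *
for n in ("top","scene"):
    z=np.load(n+"0.npz"); im,d=z["im"],z["d"]; T=T_wc(n); X=cloud(n,d,T)
    for c in ("red","green"):
        for a,ce,m in blobs(mask(im,c))[:5]:
            P=X[m&(d>0)]; print(n,c,a,ce.round(1),"cloud med",np.median(P,0).round(4) if len(P) else None)
    for nm,m in (("heads",mask(im,"white")&(X[...,2]>.02)&(X[...,2]<.09)&(X[...,0]>.3)),("ring",~mask(im,"blue")&(X[...,2]>.125)&(X[...,2]<.165)&(X[...,1]>.1)&(X[...,1]<.4)&(X[...,0]<.65))):
        for a,ce,mm in blobs(m,20)[:4]: print(n,nm,a,ce.round(1),np.median(X[mm],0).round(4),X[mm].min(0).round(3),X[mm].max(0).round(3))
z=np.load("top0.npz");cv2.imwrite("pics/t1.png",cv2.resize(z["im"][140:250,160:260,::-1],None,fx=5,fy=5,interpolation=2))
E
```

```text
top red 450 [353.6 234.1] cloud med [ 0.4732 -0.0946  0.0331]
top red 416 [481.  201.3] cloud med [ 0.5503 -0.3894  0.0142]
top red 152 [250.9 276.6] cloud med [0.3752 0.1417 0.0095]
top red 19 [197.7 233.2] cloud med [0.4705 0.2307 0.1415]
top red 12 [463.  204.5] cloud med [ 0.5422 -0.3469  0.0149]
top green 439 [435.9 235.2] cloud med [ 0.4713 -0.2794  0.0333]
top green 22 [107.1 224. ] cloud med [0.4937 0.4597 0.0594]
top green 10 [105.3 213. ] cloud med [0.5172 0.4625 0.0589]
top heads 844 [332.2 184.3] [ 0.5847 -0.046   0.0376] [ 0.528 -0.079  0.024] [ 0.63  -0.011  0.07 ]
top heads 812 [414.6 185.6] [ 0.5825 -0.2308  0.0382] [ 0.526 -0.266  0.024] [ 0.626 -0.196  0.071]
top ring 924 [204.2 211.2] [0.5113 0.2127 0.1433] [0.466 0.16  0.129] [0.576 0.287 0.161]
scene red 427 [310.1 238.5] cloud med [ 0.4702 -0.0999  0.0349]
scene red 62 [237.4 190.9] cloud med [0.3754 0.1347 0.012 ]
scene red 9 [250. 119.] cloud med [0.4699 0.231  0.1431]
scene green 432 [348.3 302.6] cloud med [ 0.4674 -0.2851  0.0346]
scene heads 843 [382.  262.9] [ 0.5779 -0.2461  0.0388] [ 0.529 -0.271  0.02 ] [ 0.625 -0.199  0.071]
scene heads 681 [342.6 204.2] [ 0.5815 -0.0596  0.0392] [ 0.533 -0.082  0.02 ] [ 0.625 -0.012  0.072]
scene ring 694 [271.7 115.3] [0.5241 0.2219 0.1435] [0.463 0.157 0.133] [0.594 0.288 0.164]
```

View pics/t1.png

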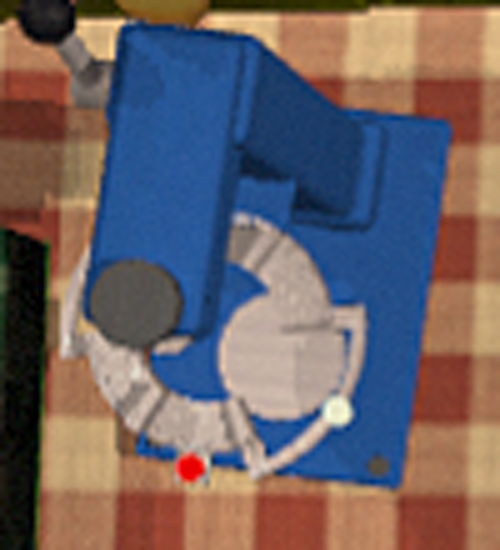

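The top crop shows the ring round crop (225,340), partly under the ram, with its red mark at (190,467) and white mark at (338,412). I'll go in front of the press and take a wrist picture on the way to the holder.

```bash
python3 -m inch '[{"slide":[-6,-7,-1],"turn":-0.07,"grip":8.5},{"slide":[-12,-14,-2],"turn":-0.14,"grip":8.5},{"slide":[-18,-21,-2],"turn":-0.2,"grip":8.5},{"slide":[-24,-27.5,-2],"turn":-0.26,"grip":8.5},{"slide":[-24,-27.5,-2],"turn":-0.26,"grip":8.5},{"slide":[-24,-27.5,-2],"turn":-0.26,"grip":8.5},{"slide":[-24,-27.5,-2],"turn":-0.26,"grip":8.5},{"slide":[-24,-27.5,-2],"turn":-0.26,"grip":8.5},{"slide":[-24,-27.5,-2],"turn":-0.26,"grip":8.5},{"slide":[-24,-27.5,-2],"turn":-0.26,"grip":8.5},{"slide":[-24,-27.5,-2],"turn":-0.26,"grip":8.5},{"slide":[-24,-27.5,-2],"turn":-0.26,"grip":8.5}]'
cat > snap.py <<'E'
from h import *; import sys
n=sys.argv[1]; s=ctrl.get_state(); im,d=ctrl.read_camera("wrist"); T=T_wc("wrist",s)
np.savez(n+".npz",im=im,d=d,T=T); cv2.imwrite(f"pics/{n}.png",im[:,:,::-1])
X=cloud("wrist",d,T)
for c in ("red","green"):
    for a,ce,m in blobs(mask(im,c),15)[:4]: print(c,a,ce.round(1),np.median(X[m&(d>0)],0).round(4) if (m&(d>0)).any() else None)
print(s["time"],s["eef_pos"].round(4),R.from_quat(s["tcp_rot"]).as_matrix().round(3).tolist(),s["qpos"].round(2))
E
python3 snap.py w1
```

```text
time: 1.3
eef_pos: [0.3854, 0.2631, 0.2511]
tcp_rot: [0.086, 0.996, -0.0, -0.0]
contact_force: [-0.1, -0.5, 0.1]
opening: 1.001
finger_force: 0.0
red 2157 [ 47.3 279.9] [ 0.4645 -0.0912  0.0332]
red 617 [215.9 171.3] [0.3736 0.1425 0.0106]
red 108 [298.5 293.2] [0.4682 0.2299 0.1425]
green 42 [516.1 255.5] [0.5146 0.4619 0.0595]
green 18 [555.8 220.3] [0.4797 0.5027 0.0594]
1.3 [0.3854 0.2631 0.2511] [[-0.985, 0.171, -0.001], [0.171, 0.985, -0.0], [0.001, -0.0, -1.0]] [ 0.38 -0.21  2.05  0.    1.3  -1.02]
```

View pics/w1.png

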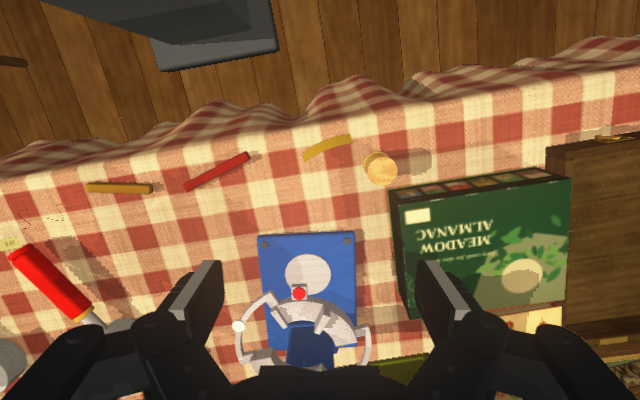

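The wrist view shows the press with its red mark at (298,293) and white mark at (238,326). The base's front edge runs from (258,235) to (355,232), with the pad at (308,273). The red grip is at (47,280).

```bash
cat > ring.py <<'E'
from h import *
V={}
for n,f,wx in (("top","top0",(227.6,222.4)),("scene","scene0",None),("wrist","w1",(238,326))):
    z=np.load(f+".npz"); im,d=z["im"],z["d"]; T=z["T"] if "T" in z else T_wc(n); X=cloud(n,d,T)
    m=mask(im,"red")&(X[...,2]>.12)&(X[...,2]<.165)
    b=blobs(m,5); V[n,"r"]=rays(n,[b[0][1]],T); print(n,"red",b[0][0],b[0][1].round(1),np.median(X[b[0][2]],0).round(4))
    if wx:
        hsv=cv2.cvtColor(im,cv2.COLOR_RGB2HSV); v,u=np.mgrid[:400,:640]; rad=4 if n=="top" else 9
        m=(hsv[...,2]>215)&(np.hypot(u-wx[0],v-wx[1])<rad)
        b=blobs(m,3)[0]; V[n,"w"]=rays(n,[b[1]],T); print(n,"white",b[0],b[1].round(1),np.median(X[b[2]],0).round(4))
    bl=mask(im,"blue")&(X[...,2]>.006)&(X[...,2]<.018)
    if bl.any():
        P=X[bl]; rc=cv2.minAreaRect((P[:,:2]*1000).astype(np.float32)); print(n,"base",rc,bl.sum())
    pad=~mask(im,"blue")&(X[...,2]>.009)&(X[...,2]<.019)&(np.hypot(X[...,0]-.53,X[...,1]-.22)<.06)
    b=blobs(pad,30)
    if b:
        c=cv2.findContours(b[0][2].astype(np.uint8),0,1)[0]; c=max(c,key=len); e=cv2.fitEllipse(c); print(n,"pad",b[0][0],np.round(e[0],1),np.round(e[1],1),plane(n,[e[0]],T,.014).round(4))
for k in "rw":
    for a,b in (("top","wrist"),("scene","wrist"),("top","scene")):
        if (a,k) in V and (b,k) in V:
            p,q=tri(V[a,k][0][0],V[a,k][1],V[b,k][0][0],V[b,k][1]); print("tri",k,a,b,p.round(4),q.round(4))
E
python3 ring.py
```

```text
top red 19 [197.7 233.2] [0.4705 0.2307 0.1415]
top white 21 [226.8 222. ] [0.4935 0.1709 0.141 ]
top base ((558.9651489257812, 219.47412109375), (123.79733276367188, 172.72084045410156), 82.52360534667969) 1306
top pad 452 [215.7 212.1] [23.3 27.5] [[0.5235 0.224  0.014 ]]
scene red 6 [250.  119.5] [0.4686 0.2302 0.1442]
scene base ((557.2542114257812, 215.51548767089844), (122.16123962402344, 166.4005889892578), 83.23779296875) 1068
scene pad 347 [276.3 149.2] [18.1 23.1] [[0.5266 0.222  0.014 ]]
wrist red 108 [298.5 293.2] [0.4682 0.2299 0.1425]
wrist white 179 [239.  326.7] [0.4937 0.1684 0.1422]
wrist base ((597.2360229492188, 213.94264221191406), (117.20365142822266, 89.15087890625), 82.93659973144531) 36
wrist pad 4643 [307.2 268.9] [65.4 96.7] [[0.517  0.2243 0.014 ]]
tri r top wrist [0.4699 0.2302 0.1409] 0.0016
tri r scene wrist [0.4681 0.2302 0.1437] 0.001
tri r top scene [0.4694 0.2305 0.1434] 0.0017
tri w top wrist [0.4932 0.1708 0.1426] 0.0003
```

```bash
cat > ring2.py <<'E'
from h import *
from scipy.optimize import least_squares
# ring outer edge, top + scene
for n,f in (("top","top0"),("scene","scene0"),("wrist","w1")):
    z=np.load(f+".npz"); im,d=z["im"],z["d"]; T=z["T"] if "T" in z else T_wc(n); X=cloud(n,d,T)
    hsv=cv2.cvtColor(im,cv2.COLOR_RGB2HSV)
    m=(~mask(im,"blue"))&(X[...,2]>.128)&(X[...,2]<.155)&(np.hypot(X[...,0]-.529,X[...,1]-.221)<.075)
    c=np.vstack(cv2.findContours(m.astype(np.uint8),0,cv2.CHAIN_APPROX_NONE)[0]).reshape(-1,2)
    print(n,"ring z pct",np.percentile(X[m][:,2],[5,25,50,75,95]).round(4))
    P=plane(n,c,T,.143); 
    p0=np.array([.529,.221]); r=np.hypot(*(P[:,:2]-p0).T); Q=P[(r>.042)&(r<.056),:2]
    s=least_squares(lambda p:np.hypot(Q[:,0]-p[0],Q[:,1]-p[1])-.05,p0,loss="soft_l1",f_scale=.001)
    s2=least_squares(lambda p:np.hypot(Q[:,0]-p[0],Q[:,1]-p[1])-p[2],[*p0,.05],loss="soft_l1",f_scale=.001)
    print(n,"outer",s.x.round(4),s2.x.round(4),len(Q),np.median(np.abs(s2.fun)).round(4))
    if n!="scene":
        b=mask(im,"blue"); cc=max(cv2.findContours(b.astype(np.uint8),0,cv2.CHAIN_APPROX_NONE)[0],key=len).reshape(-1,2)
        B=plane(n,cc,T,.012)[:,:2]
        rot=R.from_euler("z",8,degrees=True).as_matrix()[:2,:2]; q=(B-p0)@rot.T
        fe=B[(np.abs(q[:,0]+.055)<.008)&(np.abs(q[:,1])<.055)]
        if len(fe)>10:
            vx,vy,x,y=cv2.fitLine(fe.astype(np.float32),cv2.DIST_HUBER,0,.01,.01).ravel(); print(n,"front edge dir",np.degrees(np.arctan2(vy,vx)).round(2),(x,y),len(fe))
        for sg in (1,-1):
            se=B[(np.abs(q[:,1]-sg*.062)<.008)&(np.abs(q[:,0]+.01)<.04)]
            if len(se)>8:
                vx,vy,x,y=cv2.fitLine(se.astype(np.float32),cv2.DIST_HUBER,0,.01,.01).ravel(); print(n,"side",sg,np.degrees(np.arctan(vy/vx)).round(2),(x,y),len(se))
E
python3 ring2.py
```

```text
top ring z pct [0.1374 0.1405 0.1431 0.1466 0.1501]
top outer [0.5275 0.2227] [0.5272 0.2222 0.0493] 95 0.0013
top front edge dir 82.49 (np.float32(0.47206363), np.float32(0.20521423)) 28
top side 1 -11.2 (np.float32(0.5383624), np.float32(0.27836162)) 12
top side -1 -7.39 (np.float32(0.5050154), np.float32(0.16484079)) 34
scene ring z pct [0.137  0.1404 0.1432 0.1469 0.151 ]
scene outer [0.528  0.2208] [0.5277 0.2214 0.0515] 49 0.0011
wrist ring z pct [0.1362 0.1403 0.1422 0.1466 0.1482]
wrist outer [0.5322 0.2218] [0.5329 0.2222 0.0507] 115 0.0029
```

```bash
cat > red.py <<'E'
from h import *; import sys
def grip(n,f,zt):
    z=np.load(f+".npz"); im,d=z["im"],z["d"]; T=z["T"] if "T" in z else T_wc(n); X=cloud(n,d,T)
    m=[b for b in blobs(mask(im,"red"),100) if .025<np.median(X[b[2]][:,2])<.045][0]
    e=cv2.erode(m[2].astype(np.uint8),np.ones((3,3)))>0
    P=X[m[2]]; top=X[e]; zt_=np.median(top[:,2]); 
    c=max(cv2.findContours(m[2].astype(np.uint8),0,1)[0],key=len).reshape(-1,2)
    rc=cv2.minAreaRect((plane(n,c,T,zt)[:,:2]*1000).astype(np.float32)); 
    W=X[(mask(im,"white"))&(X[...,2]>.031)&(X[...,2]<.041)&(np.hypot(X[...,0]-.583,X[...,1]+.05)<.06)]
    if len(W)>50:
        (hx,hy),hr=cv2.minEnclosingCircle((W[:,:2]*1000).astype(np.float32)); print(f,"shoulder",len(W),W[:,2].mean().round(4),hx,hy,hr)
    print(f,m[1].round(1),"z",zt_.round(4),np.percentile(P[:,2],[5,95]).round(4),"rect",rc)
    return rays(n,[m[1]],T)
if __name__=="__main__":
    v=[grip(a,b,.035) for a,b in (("top","top0"),("scene","scene0"),("wrist","w1"))]
    print(tri(v[0][0][0],v[0][1],v[1][0][0],v[1][1]))
E
python3 red.py
```

```text
top0 shoulder 397 0.035 576.5913696289062 -51.775596618652344 48.03339385986328
top0 [353.6 234.1] z 0.0336 [0.0207 0.0371] rect ((474.3970947265625, -93.79798889160156), (104.18173217773438, 24.16500473022461), 22.084758758544922)
scene0 shoulder 284 0.0362 578.760986328125 -55.56366729736328 48.00715255737305
scene0 [310.1 238.5] z 0.0353 [0.0229 0.0384] rect ((471.0537109375, -100.46009063720703), (110.88822174072266, 26.63204002380371), 24.460050582885742)
w1 [ 47.3 279.9] z 0.0333 [0.0182 0.0354] rect ((468.3771667480469, -83.03861999511719), (104.35057830810547, 39.477394104003906), 22.588315963745117)
(array([ 0.47314539, -0.09409754,  0.02364878]), np.float64(0.0005853295284432375))
```

```bash
python3 -m inch '[{"slide":[-1,-5,0],"turn":-0.1,"grip":8.5},{"slide":[-3,-10,0],"turn":-0.2,"grip":8.5},{"slide":[-5,-15,0],"turn":-0.3,"grip":8.5},{"slide":[-8,-20,1],"turn":-0.4,"grip":8.5},{"slide":[-11,-25,3],"turn":-0.5,"grip":8.5},{"slide":[-13,-30,6],"turn":-0.57,"grip":8.5},{"slide":[-15,-33.7,8],"turn":-0.57,"grip":8.5},{"slide":[-15,-33.7,8],"turn":-0.57,"grip":8.5},{"slide":[-15,-33.7,8],"turn":-0.57,"grip":8.5},{"slide":[-15,-33.7,8],"turn":-0.57,"grip":8.5},{"slide":[-15,-33.7,8],"turn":-0.57,"grip":8.5},{"slide":[-15,-33.7,8],"turn":-0.57,"grip":8.5}]'
python3 snap.py w2; python3 -c "
from red import *
grip('wrist','w2',.035)"
```

```text
time: 2.55
eef_pos: [0.4757, -0.0946, 0.1722]
tcp_rot: [-0.198, 0.98, -0.0, 0.001]
contact_force: [-0.4, 0.3, 1.1]
opening: 0.997
finger_force: 0.0
red 2914 [320.5 178. ] [ 0.4669 -0.0971  0.0343]
red 1258 [ 13.1 135.5] [ 0.541  -0.3601  0.0149]
red 889 [592.6 177. ] [0.3739 0.1385 0.0108]
green 3776 [107.9  88.1] [ 0.4654 -0.2816  0.0341]
2.55 [ 0.4757 -0.0946  0.1722] [[-0.922, -0.388, 0.001], [-0.388, 0.922, -0.0], [-0.001, -0.001, -1.0]] [-0.41 -0.08  2.09  0.    1.13 -2.38]
w2 shoulder 499 0.0356 586.4764404296875 -48.785850524902344 34.426483154296875
w2 [320.5 178. ] z 0.0344 [0.0311 0.0358] rect ((471.873291015625, -95.61923217773438), (105.7625732421875, 24.808191299438477), 22.880762100219727)
```

View pics/w2.png

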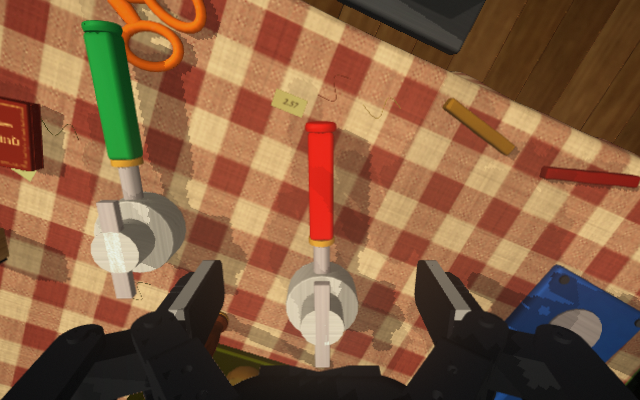

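The wrist view shows the red grip running from (308,125) to (332,240) and centred between the fingers. The head is near (322,302), with its lug bar from (322,282) to (322,366). I'll fix the head's axis from the lug bar and shoulder.

```bash
cat > head.py <<'E'
from h import *
from scipy.optimize import least_squares
for n,f in (("top","top0"),("scene","scene0"),("wrist","w2")):
    z=np.load(f+".npz"); im,d=z["im"],z["d"]; T=z["T"] if "T" in z else T_wc(n); X=cloud(n,d,T)
    near=np.hypot(X[...,0]-.582,X[...,1]+.05)<.06
    m=near&(X[...,2]>.055)&(X[...,2]<.08); P=X[m]
    c=np.vstack(cv2.findContours(m.astype(np.uint8),0,1)[0]).reshape(-1,2)
    print(f,"bar",m.sum(),np.median(P[:,2]).round(4),cv2.minAreaRect((plane(n,c,T,.065)[:,:2]*1000).astype(np.float32)))
    h=near&(X[...,2]>.03)&(X[...,2]<.045)
    c=max(cv2.findContours((near&(X[...,2]>.028)&mask(im,"white")).astype(np.uint8),0,1)[0],key=len).reshape(-1,2); Q=plane(n,c,T,.036)[:,:2]
    r=np.hypot(Q[:,0]-.581,Q[:,1]+.05); Q=Q[(r>.028)&(r<.042)]
    s=least_squares(lambda p:np.hypot(Q[:,0]-p[0],Q[:,1]-p[1])-.036,[.581,-.05],loss="soft_l1",f_scale=.001); print(f,"shoulder c",s.x.round(4),len(Q),np.median(np.abs(s.fun)).round(4))
E
python3 head.py
```

```text
top0 bar 390 0.0638 ((588.1915283203125, -44.89167404174805), (85.29496002197266, 36.896480560302734), 6.147895336151123)
top0 shoulder c [ 0.5854 -0.0465] 56 0.0017
scene0 bar 313 0.0659 ((589.2169189453125, -46.89145278930664), (91.74640655517578, 40.3564338684082), 39.99419403076172)
scene0 shoulder c [ 0.5863 -0.0483] 58 0.002
w2 bar 2183 0.0646 ((584.8447875976562, -45.49799728393555), (90.4641342163086, 38.67057800292969), 22.890575408935547)
w2 shoulder c [ 0.583  -0.0443] 79 0.0019
```

```bash
python3 -m inch '[{"slide":[-0.45,0.2,5],"turn":0,"grip":8.5},{"slide":[-0.45,0.2,9],"turn":0,"grip":8.5},{"slide":[-0.45,0.2,13],"turn":0,"grip":8.5},{"slide":[-0.45,0.2,15],"turn":0,"grip":8.5},{"slide":[-0.45,0.2,16.4],"turn":0,"grip":8.5},{"slide":[-0.45,0.2,16.4],"turn":0,"grip":8.5},{"slide":[-0.45,0.2,16.4],"turn":0,"grip":4},{"slide":[-0.45,0.2,16.4],"turn":0,"grip":2},{"slide":[-0.45,0.2,16.4],"turn":0,"grip":1},{"slide":[-0.45,0.2,16.4],"turn":0,"grip":1},{"slide":[-0.45,0.2,16.4],"turn":0,"grip":1},{"slide":[-0.45,0.2,16.4],"turn":0,"grip":1},{"slide":[-0.45,0.2,16.4],"turn":0,"grip":1},{"slide":[-0.45,0.2,16.4],"turn":0,"grip":1}]' 100
```

```text
time: 4.0
eef_pos: [0.4792, -0.0924, 0.0078]
tcp_rot: [-0.197, 0.98, -0.0, 0.0]
contact_force: [-2.1, -0.1, 4.1]
opening: 0.237
finger_force: 97.6
```

```bash
python3 -m inch '[{"slide":[0,0,-1],"turn":0,"grip":1},{"slide":[0,0,-2.5],"turn":0,"grip":1},{"slide":[0,0,-4.2],"turn":0,"grip":1},{"slide":[0,0,-4.2],"turn":0,"grip":1},{"slide":[0,0,-4.2],"turn":0,"grip":1},{"slide":[0,0,-4.2],"turn":0,"grip":1}]'
cat > held.py <<'E'
from h import *; import sys
f=sys.argv[1]; s=ctrl.get_state(); im,d=ctrl.read_camera("wrist"); Ti=ctrl.camera_info("wrist")["T_tool_cam"]
np.savez(f+".npz",im=im,d=d,T=T_wc("wrist",s)); cv2.imwrite(f"pics/{f}.png",im[:,:,::-1])
X=cloud("wrist",d,Ti)*1000   # tool frame, mm
g=(d>0)&(np.abs(X[...,1])<50)&(X[...,0]<-60)&(X[...,0]>-175)
for nm,lo,hi in (("bar",-62,-45),("shoulder",-34,-22)):
    m=g&(X[...,2]>lo)&(X[...,2]<hi); P=X[m]
    if len(P)>30:
        A=np.linalg.lstsq(np.c_[P[:,:2],np.ones(len(P))],P[:,2],rcond=None)[0]
        print(nm,len(P),np.median(P,0).round(1),P.min(0).round(1),P.max(0).round(1),"slopes deg",np.degrees(A[:2]).round(2),"z at x=-115",(A[0]*-115+A[2]).round(1),cv2.minAreaRect(P[:,:2].astype(np.float32)))
r=blobs(mask(im,"red"),200)[0]; P=X[r[2]]; rc=cv2.minAreaRect(P[:,:2].astype(np.float32)); A=np.linalg.lstsq(np.c_[P[:,:2],np.ones(len(P))],P[:,2],rcond=None)[0]; print("grip",np.median(P,0).round(1),rc,np.degrees(A[:2]).round(2))
print(s["eef_pos"].round(4),s["contact_force"].round(1),s["wrist_torque"].round(2),s["opening"])
E
python3 held.py w3
```

```text
time: 4.6
eef_pos: [0.4776, -0.0918, 0.0482]
tcp_rot: [-0.197, 0.98, 0.001, -0.001]
contact_force: [0.6, 0.1, -2.0]
opening: 0.24
finger_force: 97.7
grip [ 22.6  -0.2 -25.6] ((-13.473297119140625, -1.8211746215820312), (35.036380767822266, 184.37754821777344), 88.293701171875) [-1.4  -7.81]
[ 0.4776 -0.0918  0.0482] [ 0.6  0.1 -2. ] [-0.05  0.2  -0.03] 0.2396099385413191
```

View pics/w3.png

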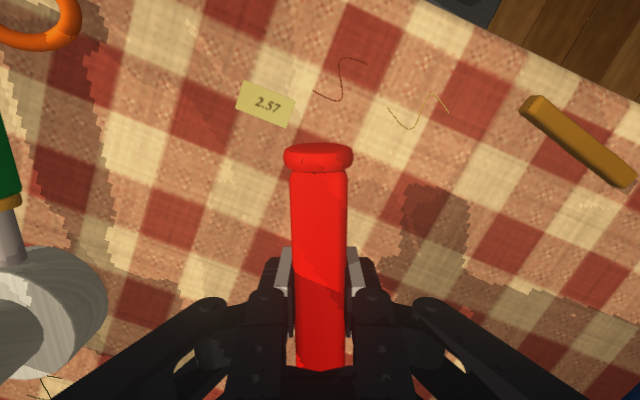

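The red grip is held square between the pads; its end cap is at (318,155). I'll go to a point clear of the press and look at the head with the fixed cameras.

```bash
python3 -m inch '[{"slide":[0,1.5,0],"turn":-0.08,"grip":1},{"slide":[0,4,0],"turn":-0.2,"grip":1},{"slide":[0,6.5,0],"turn":-0.32,"grip":1},{"slide":[0,9,0],"turn":-0.44,"grip":1},{"slide":[0.1,10.3,0],"turn":-0.54,"grip":1},{"slide":[0.1,10.3,0],"turn":-0.604,"grip":1},{"slide":[0.1,10.3,0],"turn":-0.604,"grip":1},{"slide":[0.1,10.3,0],"turn":-0.604,"grip":1},{"slide":[0.1,10.3,0],"turn":-0.604,"grip":1},{"slide":[0.1,10.3,0],"turn":-0.604,"grip":1}]'
python3 - <<'E'
from h import *
s=ctrl.get_state(); print(s["eef_pos"].round(4),R.from_quat(s["tcp_rot"]).as_matrix().round(3)[:2,:2].tolist())
for n in ("top","scene"):
    im,d=ctrl.read_camera(n); T=T_wc(n); np.savez(n+"1.npz",im=im,d=d); X=cloud(n,d,T)
    near=(np.hypot(X[...,0]-.5,X[...,1]-.1)<.07)
    m=near&(X[...,2]>.09)&(X[...,2]<.118)&mask(im,"white"); P=X[m]; print(n,"bar",len(P),np.median(P,0).round(4),cv2.minAreaRect((P[:,:2]*1000).astype(np.float32)))
    k=near&(X[...,2]>.065)&(X[...,2]<.088)&mask(im,"white"); P=X[k]; A=np.linalg.lstsq(np.c_[P[:,:2],np.ones(len(P))],P[:,2],rcond=None)[0]; print(n,"shoulder",len(P),np.median(P,0).round(4),np.degrees(A[:2]).round(1))
    c=(320,180) if n=="top" else (300,180)
    u,v=[int(q.mean()) for q in np.nonzero(near&(X[...,2]>.05))[::-1]]
    cv2.imwrite(f"pics/{n}1.png",cv2.resize(im[max(v-60,0):v+60,max(u-80,0):u+80,::-1],None,fx=4,fy=4)); print(u-80,v-60)
a,b=[cv2.imread(f"pics/{n}1.png") for n in ("top","scene")]; cv2.imwrite("pics/c1.png",np.hstack([cv2.resize(a,(400,300)),cv2.resize(b,(400,300))]))
E
```

```text
time: 5.65
eef_pos: [0.4381, 0.0021, 0.0492]
tcp_rot: [-0.479, 0.878, 0.0, -0.0]
contact_force: [-0.1, -0.8, -1.0]
opening: 0.238
finger_force: 98.0
[0.4381 0.0021 0.0492] [[-0.541, -0.841], [-0.841, 0.541]]
top bar 379 [0.5043 0.1039 0.104 ] ((503.5418395996094, 109.76371002197266), (71.97002410888672, 39.1081428527832), 77.1197509765625)
top shoulder 414 [0.5041 0.1019 0.075 ] [-0.5 -0.1]
183 160
scene bar 9 [0.5168 0.0884 0.0975] ((516.268798828125, 88.73930358886719), (8.72936725616455, 1.8512191772460938), 37.50147247314453)
scene shoulder 107 [0.5229 0.0853 0.0769] [-9.8  8.1]
208 87
```

View pics/c1.png

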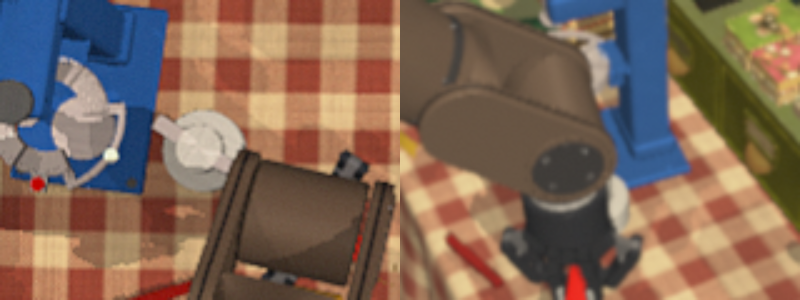

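The composite shows, on the left, the held head at crop (205,150) in the top view, its lug at (165,127) pointing at the ring. On the right, the arm hides the head in the scene view. I'll fit the shoulder circle in the top view.

Run:
```python
from h import *
from scipy.optimize import least_squares
n="top"; T=T_wc(n)
def fit(f,c0,zs):
    z=np.load(f); im,d=z["im"],z["d"]; X=cloud(n,d,T)
    near=np.hypot(X[...,0]-c0[0],X[...,1]-c0[1])<.06
    m=near&(X[...,2]>zs-.012)&mask(im,"white")
    c=max(cv2.findContours(m.astype(np.uint8),0,1)[0],key=len).reshape(-1,2); Q=plane(n,c,T,zs)[:,:2]
    r=np.hypot(*(Q-c0).T); Q=Q[(r>.03)&(r<.041)]
    s=least_squares(lambda p:np.hypot(Q[:,0]-p[0],Q[:,1]-p[1])-.036,c0,loss="soft_l1",f_scale=.001)
    b=near&(X[...,2]>zs+.02)&mask(im,"white"); r2=np.hypot(X[...,0]-s.x[0],X[...,1]-s.x[1]); tip=X[b&(r2>.026)&(X[...,1]>s.x[1])]
    print(f,s.x.round(4),len(Q),np.median(np.abs(s.fun)).round(4),"tip",len(tip),tip.mean(0).round(4) if len(tip) else 0, "yaw",np.degrees(np.arctan2(*(tip.mean(0)[:2]-s.x)[::-1])).round(1))
    return s.x
fit("top0.npz",np.array([.585,-.0463]),.036); h=fit("top1.npz",np.array([.501,.1]),.077)
```

```text
top0.npz [ 0.5877 -0.0451] 82 0.0017 tip 51 [ 0.6196 -0.0312  0.0632] yaw 23.6
top1.npz [0.5016 0.1016] 72 0.0016 tip 57 [0.5202 0.1318 0.1039] yaw 58.4
```

```bash
python3 -m inch '[{"slide":[-2,0.8,0],"turn":0,"grip":1},{"slide":[-5,1.9,0],"turn":0,"grip":1},{"slide":[-8,3,0],"turn":0,"grip":1},{"slide":[-10.5,3.9,0],"turn":0,"grip":1},{"slide":[-11.6,4.3,0],"turn":0,"grip":1},{"slide":[-11.6,4.3,0],"turn":0,"grip":1},{"slide":[-11.6,4.3,0],"turn":0,"grip":1},{"slide":[-11.6,4.3,0],"turn":0,"grip":1},{"slide":[-11.6,4.3,0],"turn":0,"grip":1}]'
python3 - <<'E'
from h import *
ims=[]
for n,(u,v) in (("top",(215,205)),("scene",(275,130))):
    im,d=ctrl.read_camera(n); np.savez(n+"2.npz",im=im,d=d)
    ims.append(cv2.resize(im[v-50:v+50,u-50:u+50,::-1],(400,400),interpolation=2))
cv2.imwrite("pics/c2.png",np.hstack(ims)); s=ctrl.get_state(); print(s["eef_pos"],R.from_quat(s["tcp_rot"]).as_matrix().round(3)[:2,:2].tolist())
E
```

```text
time: 6.65
eef_pos: [0.4643, 0.1224, 0.0492]
tcp_rot: [-0.479, 0.878, 0.0, -0.0]
contact_force: [-0.5, 0.1, -1.9]
opening: 0.238
finger_force: 98.0
[0.46444402 0.12258415 0.04932833] [[-0.541, -0.841], [-0.841, 0.541]]
```

View pics/c2.png

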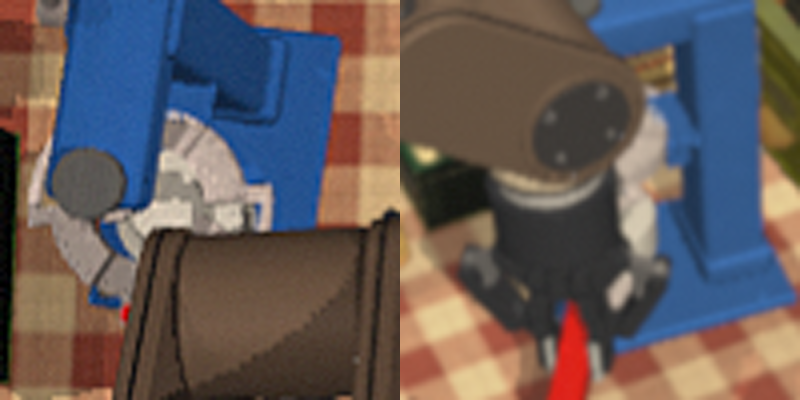

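The top view (left) shows the white head through the ring's hole at crop (180,200). The scene view (right) shows the arm over the grip, with nothing touching. I'll raise it slowly.

```bash
python3 -m inch '[{"slide":[-0.1,0.05,-0.8],"turn":0,"grip":1},{"slide":[-0.1,0.05,-1.6],"turn":0,"grip":1},{"slide":[-0.1,0.05,-2.2],"turn":0,"grip":1},{"slide":[-0.1,0.05,-2.6],"turn":0,"grip":1},{"slide":[-0.1,0.05,-2.9],"turn":0,"grip":1},{"slide":[-0.1,0.05,-3.2],"turn":0,"grip":1},{"slide":[-0.1,0.05,-3.5],"turn":0,"grip":1},{"slide":[-0.1,0.05,-3.5],"turn":0,"grip":1}]'
```

```text
time: 7.55
eef_pos: [0.4648, 0.1244, 0.0847]
tcp_rot: [-0.48, 0.878, -0.0, 0.0]
contact_force: [-0.3, -0.4, -1.7]
opening: 0.244
finger_force: 98.0
```

```bash
python3 -m inch '[{"slide":[0,0,-0.3],"turn":0,"grip":1},{"slide":[0,0,-0.6],"turn":0,"grip":1},{"slide":[0,0,-0.9],"turn":0,"grip":1},{"slide":[0,0,-1.2],"turn":0,"grip":1},{"slide":[0,0,-1.5],"turn":0,"grip":1},{"slide":[0,0,-1.8],"turn":0,"grip":1},{"slide":[0,0,-2],"turn":0,"grip":1},{"slide":[0,0,-2],"turn":0,"grip":1},{"slide":[0,0,-2],"turn":0,"grip":1}]'
```

```text
time: 8.45
eef_pos: [0.4646, 0.1244, 0.1043]
tcp_rot: [-0.48, 0.878, -0.0, 0.0]
contact_force: [0.0, 0.6, -2.7]
opening: 0.237
finger_force: 98.0
```

The lugs are through without contact. Now I'll start the turn about the ring's axis.

```bash
python3 -m inch '[{"slide":[0,0,-0.1],"turn":0,"grip":1},{"slide":[-0.06,1.17,-0.1],"turn":0.1,"grip":1},{"slide":[-0.23,2.32,-0.1],"turn":0.2,"grip":1},{"slide":[-0.52,3.46,-0.1],"turn":0.3,"grip":1},{"slide":[-0.92,4.56,-0.1],"turn":0.4,"grip":1},{"slide":[-1.43,5.61,-0.1],"turn":0.5,"grip":1},{"slide":[-1.43,5.61,-0.1],"turn":0.5,"grip":1}]'
```

```text
time: 9.15
eef_pos: [0.4242, 0.1674, 0.105]
tcp_rot: [-0.248, 0.969, 0.0, -0.001]
contact_force: [-0.7, 0.2, -2.2]
opening: 0.237
finger_force: 98.0
```

```bash
python3 -m inch '[{"slide":[-0.06,1.17,0],"turn":0.1,"grip":1},{"slide":[-0.23,2.32,0],"turn":0.2,"grip":1},{"slide":[-0.52,3.46,0],"turn":0.3,"grip":1},{"slide":[-0.92,4.56,0],"turn":0.4,"grip":1},{"slide":[-1.43,5.61,0],"turn":0.5,"grip":1},{"slide":[-2.04,6.61,0],"turn":0.6,"grip":1},{"slide":[-2.27,6.93,0],"turn":0.634,"grip":1},{"slide":[-2.27,6.93,0],"turn":0.634,"grip":1},{"slide":[-2.27,6.93,0],"turn":0.634,"grip":1}]'; python3 snap.py w4
```

```text
time: 10.05
eef_pos: [0.4119, 0.2382, 0.1052]
tcp_rot: [0.066, 0.998, -0.0, -0.0]
contact_force: [-0.3, 0.8, -2.1]
opening: 0.238
finger_force: 98.0
red 12154 [318.5 250.3] [0.3903 0.2397 0.1309]
red 1631 [181.1 169.5] [0.3733 0.1424 0.0106]
green 24 [637.1 347.2] [0.5267 0.4409 0.0596]
green 17 [637.8 295.2] [0.485  0.4354 0.0597]
10.05 [0.4119 0.2382 0.1052] [[-0.991, 0.132, -0.0], [0.132, 0.991, -0.0], [0.0, -0.0, -1.0]] [ 0.31 -0.01  2.16  0.    1.   -1.13]
```

View pics/w4.png

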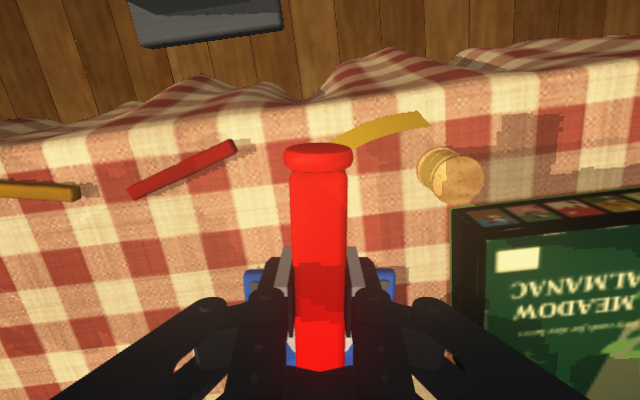

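The wrist view shows the handle at (318,250), square over the base's front corners (243 and 395). Yaw agrees with locked. Now I'll lower it.

```bash
python3 -m inch '[{"slide":[0,0,0.3],"turn":0,"grip":1},{"slide":[0,0,0.5],"turn":0,"grip":1},{"slide":[0,0,0.7],"turn":0,"grip":1},{"slide":[0,0,0.85],"turn":0,"grip":1},{"slide":[0,0,0.95],"turn":0,"grip":1},{"slide":[0,0,0.95],"turn":0,"grip":1},{"slide":[0,0,0.95],"turn":0,"grip":1}]'
```

```text
time: 10.8
eef_pos: [0.4119, 0.2385, 0.0959]
tcp_rot: [0.067, 0.998, 0.0, 0.0]
contact_force: [0.8, -0.1, -1.4]
opening: 0.231
finger_force: 98.0
```

```bash
python3 -m inch '[{"slide":[0,0,0.1],"turn":0,"grip":1},{"slide":[0,0,0.2],"turn":0,"grip":1},{"slide":[0,0,0.25],"turn":0,"grip":1},{"slide":[0,0,0.25],"turn":0,"grip":1}]'
```

```text
time: 11.2
eef_pos: [0.4124, 0.2386, 0.0941]
tcp_rot: [0.067, 0.998, 0.0, 0.001]
contact_force: [-2.4, -0.6, 4.2]
opening: 0.244
finger_force: 98.7
```

It rests on its seats: the vertical force went from −2 to +4 N at the expected height. Now I'll release it and back off upward.

```bash
python3 -m inch '[{"slide":[0,0,0],"turn":0,"grip":2.6},{"slide":[0,0,0],"turn":0,"grip":3.5},{"slide":[0,0,0],"turn":0,"grip":4.5},{"slide":[0,0,0],"turn":0,"grip":5},{"slide":[0,0,0],"turn":0,"grip":5},{"slide":[0,0,-1],"turn":0,"grip":5},{"slide":[0,0,-3],"turn":0,"grip":5},{"slide":[0,0,-6],"turn":0,"grip":5},{"slide":[0,0,-9],"turn":0,"grip":5},{"slide":[0,0,-12],"turn":0,"grip":5},{"slide":[0,0,-15],"turn":0,"grip":5},{"slide":[0,0,-15],"turn":0,"grip":5},{"slide":[0,0,-15],"turn":0,"grip":5}]'
python3 -m inch '[{"slide":[0,4,0],"turn":0,"grip":5},{"slide":[0,8,0],"turn":0,"grip":5},{"slide":[0,12,0],"turn":0,"grip":5},{"slide":[0,16,0],"turn":0,"grip":5},{"slide":[0,20,0],"turn":0,"grip":5},{"slide":[0,20,0],"turn":0,"grip":5},{"slide":[0,20,0],"turn":0,"grip":5}]'
python3 - <<'E'
from h import *
ims=[]
for n,(u,v) in (("top",(205,210)),("scene",(262,130))):
    im,d=ctrl.read_camera(n); T=T_wc(n); X=cloud(n,d,T)
    m=[b for b in blobs(mask(im,"red"),30) if .09<np.median(X[b[2]][:,2])<.13]
    for b in m[:1]:
        e=cv2.erode(b[2].astype(np.uint8),np.ones((3,3)))>0; P=X[e]; rc=cv2.minAreaRect((P[:,:2]*1000).astype(np.float32)); A=np.linalg.lstsq(np.c_[P[:,:2],np.ones(len(P))],P[:,2],rcond=None)[0]
        print(n,b[0],np.median(P,0).round(4),rc,np.degrees(A[:2]).round(1))
    g=[b for b in blobs(mask(im,"green"),100)][0]; print("green",g[1].round(1))
    ims.append(cv2.resize(im[v-50:v+50,u-50:u+50,::-1],(400,400),interpolation=2))
cv2.imwrite("pics/c3.png",np.hstack(ims))
E
```

```text
time: 12.5
eef_pos: [0.4122, 0.2386, 0.2445]
tcp_rot: [0.067, 0.998, 0.0, 0.001]
contact_force: [-0.5, 0.1, -0.2]
opening: 0.587
finger_force: 0.0
time: 13.2
eef_pos: [0.4375, 0.4366, 0.2408]
tcp_rot: [0.066, 0.998, -0.002, -0.002]
contact_force: [0.2, -1.0, -0.3]
opening: 0.586
finger_force: 0.0
top 594 [0.4069 0.2375 0.1198] ((396.6977233886719, 105.0941162109375), (289.65252685546875, 99.60201263427734), 85.64679718017578) [ -24.2 -207.9]
green [435.9 235.2]
scene 394 [0.4085 0.2321 0.1192] ((336.9120178222656, -207.93917846679688), (928.5676879882812, 95.29095458984375), 81.08203887939453) [ -5.6 -52.3]
green [348.4 302.6]
```

View pics/c3.png

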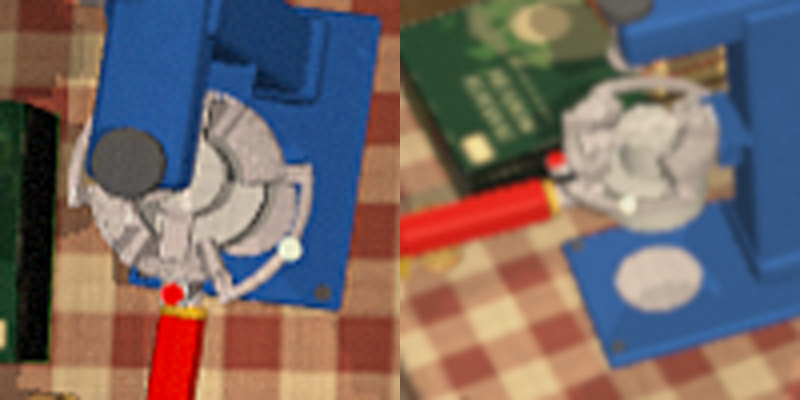

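Both crops show the holder hanging in the ring with its handle at the red mark: top crop (172,293), scene crop (555,160). I'll do a quick robust check of pose and rest.

Run:
```python
from h import *
for n in ("top","scene")*2:
    im,d=ctrl.read_camera(n); X=cloud(n,d,T_wc(n))
    m=mask(im,"red")&(np.abs(X[...,2]-.119)<.006)&(np.hypot(X[...,0]-.41,X[...,1]-.238)<.07); P=X[m].astype(np.float32)
    l=cv2.fitLine(P,cv2.DIST_HUBER,0,.01,.01).ravel(); l*=1 if l[0]>0 else -1
    c=P.mean(0); t=(.528-c[0])/l[0]
    print(n,len(P),"yaw",np.degrees(np.arctan2(l[1],l[0])).round(1),"pitch",np.degrees(np.arcsin(l[2])).round(1),"mean",c.round(4),"x range",P[:,0].min(),P[:,0].max(),"at x=.528:",(c+t*l[:3]*1)[1:].round(4) if True else 0)
```

```text
top 532 yaw -7.0 pitch -0.2 mean [0.4075 0.2387 0.1195] x range 0.35500965 0.45893675 at x=.528: [0.2238 0.1192]
scene 301 yaw -7.1 pitch 0.0 mean [0.4058 0.2342 0.1195] x range 0.35510057 0.45702434 at x=.528: [0.219  0.1195]
top 539 yaw -7.0 pitch 0.1 mean [0.4071 0.2387 0.1197] x range 0.3549602 0.4588338 at x=.528: [0.2238 0.1198]
scene 292 yaw -7.4 pitch -0.2 mean [0.4064 0.2343 0.1195] x range 0.35511178 0.45692497 at x=.528: [0.2186 0.1191]
```

```bash
python3 -c "
from plant import ctrl; print(ctrl.sign_off())"
```

```text
the job is handed in; nothing more can be done
None
```

The red-handled die holder hangs level in the press's ring with its handle at the red mark. My last measurements put its centre about 26 mm below the ring, within 1° of the locked direction. The arm is clear, the green-handled holder was not moved, and I handed the job in after about 13 s of robot time; no verdict was returned.

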